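# Cover the junction boxes from the drawer

### The job

Pull the cabinet's drawer all the way out to its stop, take covers one by one off the top of the nested pile in it, and put one cover squarely and fully down on each open junction box on the bench. Leave the covers you do not need flat in the drawer, then push the drawer fully shut. Keep the boxes standing on the bench, and leave the jar, the mug and the brass nut where they are.

Things in the scene. Friction and masses are not known exactly. Their poses are not given: they have to be found in the camera images.
- drawer (a joint): how far the drawer of the grey steel cabinet is out, m: 0 is shut, 0.20 is the stop; starts at 0 to 0.015. It slides with about 3 N of friction and stays where it is left
- cabinet: low grey steel cabinet with one drawer, fixed to the bench, 260 deep, 210 wide, 126 mm high. Origin: middle of the front edge at bench level; its x axis points into the cabinet, so the drawer comes out along its -x
- drawer_handle (a point): middle of the drawer's handle, a 10 mm round bar 120 mm long (along its y), 118 mm above the bench and 38 mm out from the drawer's front face, with a stem to the face 54 mm either side of the middle; moves with the drawer. x axis as the cabinet's. It can be pinched from above, fingers closing along x
- drawer_floor (a point): point on the drawer's floor (12 mm above the bench) in the middle of its width, at the outer face of its front; x points into the drawer, moves with it. The front is 10 mm thick, 210 mm wide and reaches 130 mm over the bench, the inside is 220 long (x from 10 to 230 mm) and 172 mm wide, its side walls 60 mm high over the floor
- cover1: white cover, 66 (x) by 110 (y) mm, 0.12 kg, upright sides 16 mm high, on top a bevelled raised panel 46 by 90, 6 mm high; the hollow underneath, 52 by 96, 8 mm deep, drops over a box rim or the panel of the cover below with 3 mm play a side. Grip across the 66. Origin: centre of the underside. Starts as number 1 from below in the nested pile of five in the drawer (pitch 16 mm)
- cover2: white cover, 66 (x) by 110 (y) mm, 0.12 kg, upright sides 16 mm high, on top a bevelled raised panel 46 by 90, 6 mm high; the hollow underneath, 52 by 96, 8 mm deep, drops over a box rim or the panel of the cover below with 3 mm play a side. Grip across the 66. Origin: centre of the underside. Starts as number 2 from below in the nested pile of five in the drawer (pitch 16 mm)
- cover3: white cover, 66 (x) by 110 (y) mm, 0.12 kg, upright sides 16 mm high, on top a bevelled raised panel 46 by 90, 6 mm high; the hollow underneath, 52 by 96, 8 mm deep, drops over a box rim or the panel of the cover below with 3 mm play a side. Grip across the 66. Origin: centre of the underside. Starts as number 3 from below in the nested pile of five in the drawer (pitch 16 mm)
- cover4: white cover, 66 (x) by 110 (y) mm, 0.12 kg, upright sides 16 mm high, on top a bevelled raised panel 46 by 90, 6 mm high; the hollow underneath, 52 by 96, 8 mm deep, drops over a box rim or the panel of the cover below with 3 mm play a side. Grip across the 66. Origin: centre of the underside. Starts as number 4 from below in the nested pile of five in the drawer (pitch 16 mm)
- cover5: white cover, 66 (x) by 110 (y) mm, 0.12 kg, upright sides 16 mm high, on top a bevelled raised panel 46 by 90, 6 mm high; the hollow underneath, 52 by 96, 8 mm deep, drops over a box rim or the panel of the cover below with 3 mm play a side. Grip across the 66. Origin: centre of the underside. Starts as number 5 from below in the nested pile of five in the drawer (pitch 16 mm)
- box1: open grey junction box on the bench, loose, 0.45 kg, 66 (x) by 110 (y) mm, 50 mm high to the ledge round its mouth; inside the ledge a bevelled rim stands 6 mm higher, 46 by 90 mm at its foot, 40 by 84 at its top. Origin: centre of the underside. A cover fully down has its origin 50 mm above this one, long sides parallel (either way round). 2 to 4 boxes are present, the rest absent
- box2: open grey junction box on the bench, loose, 0.45 kg, 66 (x) by 110 (y) mm, 50 mm high to the ledge round its mouth; inside the ledge a bevelled rim stands 6 mm higher, 46 by 90 mm at its foot, 40 by 84 at its top. Origin: centre of the underside. A cover fully down has its origin 50 mm above this one, long sides parallel (either way round). 2 to 4 boxes are present, the rest absent
- box3: open grey junction box on the bench, loose, 0.45 kg, 66 (x) by 110 (y) mm, 50 mm high to the ledge round its mouth; inside the ledge a bevelled rim stands 6 mm higher, 46 by 90 mm at its foot, 40 by 84 at its top. Origin: centre of the underside. A cover fully down has its origin 50 mm above this one, long sides parallel (either way round). 2 to 4 boxes are present, the rest absent
- box4: open grey junction box on the bench, loose, 0.45 kg, 66 (x) by 110 (y) mm, 50 mm high to the ledge round its mouth; inside the ledge a bevelled rim stands 6 mm higher, 46 by 90 mm at its foot, 40 by 84 at its top. Origin: centre of the underside. A cover fully down has its origin 50 mm above this one, long sides parallel (either way round). 2 to 4 boxes are present, the rest absent
- screw_jar: closed jar of screws, 64 mm across and 85 mm high; not part of the job, leave it alone
- mug: blue mug, 90 mm high; not part of the job, leave it alone
- gland_nut: brass gland nut, a ring 38 mm across and 12 mm high, lying among the boxes; not part of the job, leave it alone
There are look-alikes about, which are no part of the job. What is shaped like the box3 but orange or red is not meant. What is shaped like the box4 but purple is not meant.

How it is judged:
By the outcome, as a careful person would: the job done as asked, in the order asked, and still so for the second after the job is handed in, with the robot touching nothing.
Of box1, box2, box3, box4 only 2 to 4 are there at a start; the rules pass over those that are not, and their reading is None.
At some moment in a run one of box1, box2, box3, box4 may be knocked a few centimetres aside while the robot is not near it.
It also fails if it takes over 210 s, if anything falls off the work surface, if the arm or the gripper's body presses on something with over 40 N, if the wrist force passes 120 N, or if a joint passes its speed limit or range.

### The arm

A 6-joint arm with a two-finger parallel gripper is mounted at the origin on the work surface. World frame = base frame: x ahead of the robot, y to its left, z up, the work surface at z = 0. Lengths are in m, angles in rad, forces in N, time in s.
With the tool pointing down it reaches from about 0.375 to 0.9 m from the base axis. Payload 3.1 kg.
Tool frame: the origin (TCP) lies on the centre line of the jaws, within the pads' length; the fingertips stand 19 mm ahead of it and the grasp point (between the pads) is the TCP; z points along the fingers, y is the direction in which the jaws open and shut (so a half turn about z gives the same grasp; the last joint's range is limited). The gripper opens to 85 mm and grips with 20 to 120 N. Pads are 22 mm wide; open, the fingers measure 114 mm over their backs; the gripper's body (76 mm by 85 mm) begins 54 mm behind the grasp point. The pads swing forward as they close: fully open they stand 13 mm farther back than shut.
Start: joints at [-1.425, 0.527, 1.433, -0, 1.181, -0.178], TCP at [0.199, -0.592, 0.25] pointing down, gripper open.
Joint ranges: [-3.08, 3.08], [-0.75, 2.2], [0.22, 2.44], [-1.43, 4.57], [0, 2.65], [-2.85, 2.85]. Speed limits (rad/s): [2.79, 2.79, 3.14, 3.14, 3.14, 3.14].

### API

Orientations are given as a unit quaternion [x, y, z, w].
In Python, from station import manip, imaging, workorder gives the robot as it stands.
- The arm moves only by the shell command python3 -m creep 'ROWS' [FORCE]. ROWS is a JSON object of lists of equal length, an entry for each row: "claw": the finger opening in cm, from 0 to 8.54; "dp": the shift along the tool's x, y, z in cm, a list of three; "roll": the turn about the tool's z in rad. In form: {"claw": [claw, ...], "dp": [[dx, dy, dz], ...], "roll": [roll, ...]}. A call has 1 to 12 rows; each row is the pose to reach, as a shift and turn from the pose commanded when the call began, along the tool's axes at that moment; what a row does not reach only later rows make up. A row lasts 1/10 s, in which the tool goes at most 50 mm and 8.59 degrees, less where a joint would pass 70% of its speed; a pose out of reach is approached as far as the arm can. A call with a gripper value outside its range is refused whole. The fingers move at their own pace and stop on an object; FORCE is the grip in N (left out, the last holds). Time passes only in rows, so rows that repeat a pose let the fingers close. It gives the time, the measured TCP pose, the force and the opening at its end, in the units of the state.
- manip.sense(): the state, without advancing time (a new reading comes with each control period).
- imaging.snapshot(name): name is "scene" or "top" or "wrist"; returns a dict with "image" (420x560x3 uint8, red, green, blue), "z_map" (420x560 float32, m along the optical axis (not along the pixel's ray), 0 where there is no reading), "vfov" (degrees; the focal length in pixels is half the picture's height over the tangent of half this angle, whatever the lens; pixels are square), "cx", "cy" (the principal point, pixels), "R" (3x3) and "t" (3): a world point X has camera coordinates R X + t. Camera axes: x right, y down, z forward; pixel columns grow to the right and rows downward; lengths in m; the calibration is good to about 2 mm. A picture is of the moment at which its call begins.
- workorder.sign_off(): hands the job in, once; it reports no verdict.
The state is a dict: "t": time; "q": joint angles; "qd": joint speeds; "tau": joint torques, N m; "tcp_pos": TCP position; "tool_rot": TCP orientation; "force": force on the tool from outside, world axes, zero at the start; "ft_torque": the same for the moment, N m; "finger_gap": opening from 0.0 (shut) to 1.0 (fully open).
Only numpy, scipy, OpenCV 4.12 (cv2) and the standard library are available. Lean on these libraries where they do the work, as an engineer would, in place of code of your own. Each camera call takes 0.05 s, during which the arm holds its last target.

## Working session

There is one attempt and no reset: what is moved stays moved. The work goes in short steps, Python scripts to look and compute and a shell command to move; the robot and the scene stay as the last step left them, time stands still between calls to the robot, and variables do not carry over. Pictures are saved under pics/ and viewed, and the job is handed in when it is done.

```bash
ls -la; mkdir -p pics; cat > h.py <<'E'
import numpy as np, cv2
from station import manip, imaging, workorder
def snap(name,fn=None):
    s=imaging.snapshot(name)
    if fn: cv2.imwrite('pics/'+fn,cv2.cvtColor(s['image'],cv2.COLOR_RGB2BGR))
    return s
def world(s):
    H,W=s['z_map'].shape; f=H/2/np.tan(np.radians(s['vfov'])/2)
    u,v=np.meshgrid(np.arange(W),np.arange(H)); z=s['z_map']
    P=np.stack([(u-s['cx'])/f*z,(v-s['cy'])/f*z,z],-1)
    X=(P-s['t'])@np.array(s['R']); X[z<=0]=np.nan
    return X
E
python3 - <<'E'
from h import *
st=manip.sense(); print({k:np.round(v,3) for k,v in st.items()})
for n in ['scene','top','wrist']:
    s=snap(n,n+'0.png'); np.savez('/tmp/'+n+'0.npz',**s); print(n,s['vfov'],s['cx'],s['cy'],np.round(s['R'],3).tolist(),np.round(s['t'],3))
E
```

```text
total 12
drwxr-xr-x  3 agent agent 4096 Dec  6 11:09 .
drwxr-xr-x 23 root  root  4096 Dec  6 11:09 ..
drwxr-xr-x  2 agent agent 4096 Dec  6 11:09 pics
{'t': np.float64(0.0), 'q': array([-1.425,  0.528,  1.434,  0.   ,  1.181, -0.178]), 'qd': array([-0.002,  0.   , -0.001, -0.001,  0.003,  0.   ]), 'tau': array([-1.0000e-03, -4.4235e+01, -1.7803e+01, -0.0000e+00,  9.0000e-03,
       -0.0000e+00]), 'tcp_pos': array([ 0.199, -0.592,  0.249]), 'tool_rot': array([ 0.987,  0.162,  0.   , -0.001]), 'force': array([-1.691,  0.32 , -0.763]), 'ft_torque': array([-0.011, -0.018,  0.019]), 'finger_gap': np.float64(1.002)}
scene 43.172009423237945 272.3770931951668 215.22745987266404 [[-0.666, 0.746, 0.015], [0.547, 0.502, -0.67], [-0.507, -0.438, -0.743]] [ 0.355 -0.266  1.616]
top 47.18394366120266 277.4709957291431 209.05569325069473 [[-0.011, -1.0, -0.009], [-0.997, 0.012, -0.083], [0.083, 0.008, -0.997]] [0.056 0.581 1.295]
wrist 69.90207561086883 275.5280879872021 214.726599773339 [[0.318, -0.948, -0.003], [-0.902, -0.304, 0.308], [-0.292, -0.095, -0.952]] [-0.624 -0.04   0.383]
```

View pics/top0.png

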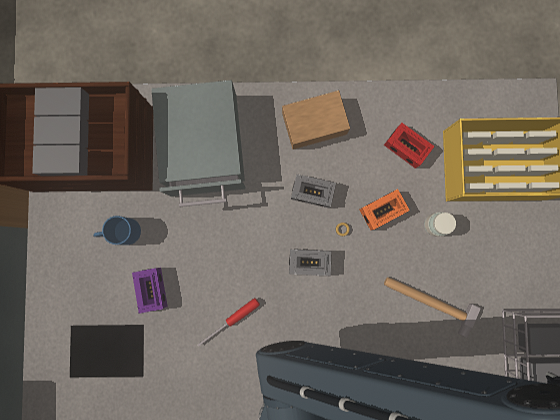

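View pics/scene0.png

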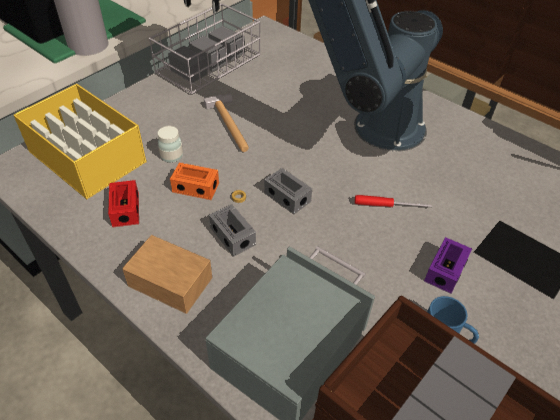

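View pics/wrist0.png

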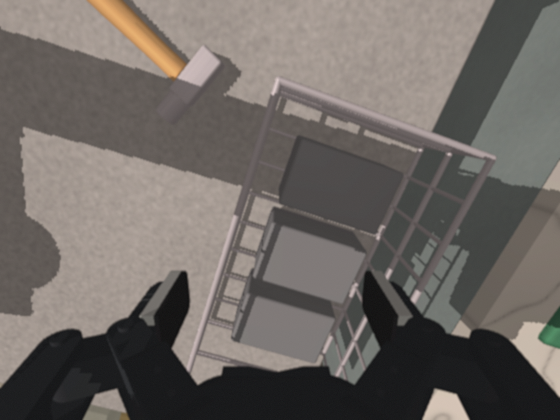

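```bash
cat >> h.py <<'E'
def box_fit(s,X,roi,zlo,zhi,zr=None):
    """min-area rect of points in world window roi=(x0,x1,y0,y1), heights zlo..zhi"""
    m=(X[...,0]>roi[0])&(X[...,0]<roi[1])&(X[...,1]>roi[2])&(X[...,1]<roi[3])&(X[...,2]>zlo)&(X[...,2]<zhi)
    P=X[m]; r=cv2.minAreaRect((P[:,:2]*1000).astype(np.float32))
    c,wh,a=r
    a=a if wh[0]>wh[1] else a+90   # long side direction
    return np.round(c,1),np.round(sorted(wh),1),round((a+90)%180-90,1),len(P),np.round(np.median(P[:,2])*1000,1)
E
python3 - <<'E'
from h import *
s=dict(np.load('/tmp/top0.npz')); X=world(s)
for n,(u,v) in dict(cabTL=(166,85),cabTR=(233,83),cabBL=(163,184),cabBR=(240,182),cabmid=(200,130),h=(203,200),h2=(203,204),hl=(182,205),hr=(226,200),b1=(315,178),b2=(310,252),bench=(260,230),jar=(442,223),mug=(117,230),purple=(150,275)).items(): print(n,np.round(X[v,u]*1000))
for u,v in [(315,191),(310,262)]:
    c=X[v,u]; roi=(c[0]-.09,c[0]+.09,c[1]-.09,c[1]+.09)
    print(box_fit(s,X,(c[0]-.065,c[0]+.065,c[1]-.08,c[1]+.08),.042,.065))
print('cab',box_fit(s,X,(.55,1.2,.0,.5),.12,.14))
m=(X[...,2]>.11)&(X[...,2]<.14); cv2.imwrite('/tmp/m.png',m*255)
im=cv2.cvtColor(s['image'],cv2.COLOR_RGB2BGR)[80:290,150:350]
cv2.imwrite('pics/crop0.png',cv2.resize(im,None,fx=2.8,fy=2.8,interpolation=cv2.INTER_CUBIC))
E
```

```text
cabTL [943. 364.   0.]
cabTR [946. 172.   2.]
cabBL [644. 347.  96.]
cabBR [642. 142. 131.]
cabmid [780. 246. 123.]
h [611. 257.   2.]
h2 [588. 238. 120.]
hl [587. 292. 119.]
hr [610. 193.   1.]
b1 [669. -57.   3.]
b2 [463. -36.  52.]
bench [525.  99.  -3.]
jar [ 535. -380.   83.]
mug [530. 496.   5.]
purple [407. 389.  56.]
(array([628.9, -47.9]), array([ 66.9, 109.8]), 76.0, 699, np.float64(51.4))
(array([434.9, -36.1]), array([ 65.7, 109.8]), 86.9, 712, np.float64(51.5))
cab (array([737.4, 327.2]), array([315.9, 357.3]), -84.7, 8519, np.float64(126.6))[ WARN:0@0.557] global loadsave.cpp:1063 imwrite_ Unsupported depth image for selected encoder is fallbacked to CV_8U.
```

View pics/crop0.png

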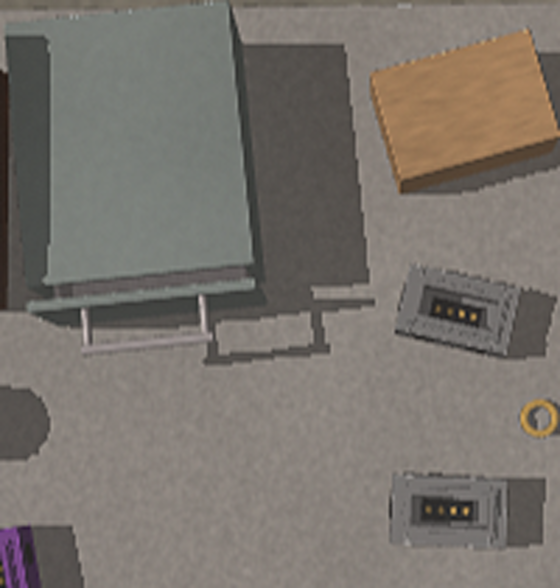

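```bash
python3 - <<'E'
from h import *
s=dict(np.load('/tmp/top0.npz')); X=world(s)
print('cab',box_fit(s,X,(.6,1.0,.13,.37),.119,.137))
u,v=np.meshgrid(np.arange(560),np.arange(420))
m=(v>186)&(v<215)&(u>170)&(u<235)&(X[...,2]>.10)
P=X[m];print(len(P)); 
r=cv2.minAreaRect((P[:,:2]*1000).astype(np.float32));print('handle all',r)
from numpy.linalg import svd
Q=P[P[:,0]<.60]; print(len(Q),Q.mean(0),Q.min(0),Q.max(0))
k=np.polyfit(Q[:,1],Q[:,0],1);print(k,np.degrees(np.arctan(k[0])))
# top surface edges
m=(X[...,2]>.119)&(X[...,2]<.137)&(u>150)&(u<250)&(v<186)
P=X[m]; print(P.min(0),P.max(0))
print(cv2.boxPoints(cv2.minAreaRect((P[:,:2]*1000).astype(np.float32))))
E
```

```text
cab (array([748.1, 254.7]), array([210.9, 307.9]), 5.2, 8126, np.float64(126.6))
406
handle all ((608.4962158203125, 252.81304931640625), (49.56443405151367, 142.41749572753906), 0.9932273030281067)
181 [0.59164227 0.24460148 0.12217313] [0.58327526 0.18135812 0.11233084] [0.59950729 0.29869209 0.13057332]
[-0.06387525  0.60726625] -3.6548172042799623
[0.63512767 0.13957997 0.11902833] [0.90813889 0.37259416 0.13594374]
[[619.34705 348.8689 ]
 [638.85474 138.64272]
 [911.14465 163.90955]
 [891.63696 374.13574]]
```

```bash
cat >> h.py <<'E'
from scipy.spatial.transform import Rotation as Ro
def txang(st):
    M=Ro.from_quat(st['tool_rot']).as_matrix(); return np.degrees(np.arctan2(M[1,0],M[0,0]))
def go(x,y,z,tx=None):
    st=manip.sense(); M=Ro.from_quat(st['tool_rot']).as_matrix()
    d=M.T@(np.array([x,y,z])-st['tcp_pos'])*100
    a=txang(st); roll=0 if tx is None else -np.radians((tx-a+180)%360-180)
    print('dp cm',np.round(d,2),'roll',round(roll,3),'rows',int(np.ceil(np.linalg.norm(d)/5)),int(np.ceil(abs(roll)/.15)),'| at',np.round(st['tcp_pos']*1000,1),'tx',round(a,2),'M z',np.round(M[:,2],3),'F',np.round(st['force'],1),'gap',round(st['finger_gap'],3),'t',st['t'])
E
python3 -c "
from h import *
go(.59,.24,.25,95.2)"
```

```text
dp cm [ 63.56 -66.36   0.09] roll -1.337 rows 19 9 | at [ 199.4 -591.8  249.5] tx 18.61 M z [-0.     0.002 -1.   ] F [-0.3 -0.7  0.1] gap 0.998 t 0.15
```

```bash
python3 -m creep '{"claw":[3,3,3,3,3,3,3,3,3,3,3,3],"dp":[[3.2,-3.3,0],[6.4,-6.6,0],[9.6,-10,0],[12.8,-13.3,0],[16,-16.6,0],[19.2,-20,0],[22.4,-23.3,0],[25.6,-26.6,0],[28.8,-30,0],[32,-33.3,0],[35.2,-36.6,0],[38.4,-40,0]],"roll":[-0.14,-0.28,-0.42,-0.56,-0.7,-0.84,-0.98,-1.1,-1.2,-1.28,-1.337,-1.337]}'; python3 -c "
from h import *
go(.59,.24,.25,95.2)"
```

```text
t: 1.35
tcp_pos: [0.4363, -0.0889, 0.2504]
tool_rot: [0.674, 0.739, 0.0, 0.0]
force: [0.2, -0.7, -0.5]
finger_gap: 0.351
dp cm [3.135e+01 1.832e+01 3.000e-02] roll 0.001 rows 8 1 | at [436.3 -88.9 250.4] tx 95.26 M z [ 0. -0. -1.] F [ 0.2 -0.7 -0.5] gap 0.351 t 1.35
```

```bash
python3 -m creep '{"claw":[3,3,3,3,3,3,3,3,3],"dp":[[4.3,2.5,0],[8.6,5,0],[12.9,7.5,0],[17.2,10,0],[21.5,12.5,0],[25.8,15,0],[29,17,0],[31.3,18.3,0],[31.3,18.3,0]],"roll":[0,0,0,0,0,0,0,0,0]}'; python3 -c "
from h import *
go(.59,.24,.25,95.2)
s=snap('wrist','w1.png');X=world(s);np.savez('/tmp/w1.npz',**s)
"
```

```text
t: 2.25
tcp_pos: [0.5905, 0.241, 0.2497]
tool_rot: [0.673, 0.74, 0.001, 0.0]
force: [-0.3, -1.1, -0.7]
finger_gap: 0.349
dp cm [-0.1  -0.06 -0.03] roll 0.004 rows 1 1 | at [590.5 241.  249.7] tx 95.43 M z [ 0.001  0.001 -1.   ] F [-0.3 -1.1 -0.7] gap 0.349 t 2.25
```

View pics/w1.png

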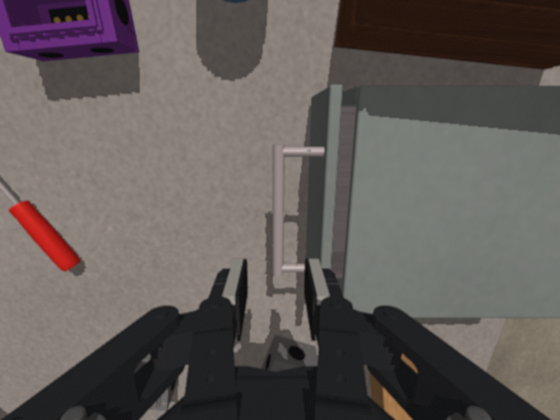

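```bash
python3 -c "
from h import *
s=dict(np.load('/tmp/w1.npz'));X=world(s)
P=X[140:280,265:300].reshape(-1,3);P=P[(P[:,2]>.1)&(P[:,2]<.13)]
r=cv2.minAreaRect((P[:,:2]*1000).astype(np.float32));print(r,cv2.boxPoints(r))
P=X[150:270,268:283].reshape(-1,3);P=P[P[:,2]>.1];print(P.mean(0),np.median(P,0),P.min(0),P.max(0));k=np.polyfit(P[:,1],P[:,0],1);print(np.degrees(np.arctan(k[0])),np.polyval(k,.24))
P=X[100:300,331:340].reshape(-1,3);P=P[P[:,2]>.125];print(len(P),P.min(0),P.max(0));k=np.polyfit(P[:,1],P[:,0],1);print(np.degrees(np.arctan(k[0])),np.polyval(k,.24))
"
```

```text
((600.7646484375, 240.16461181640625), (24.607690811157227, 120.33827209472656), 5.23261022567749) [[583.0247  298.9609 ]
 [593.99945 179.12411]
 [618.5046  181.36832]
 [607.52985 301.2051 ]]
[0.59216395 0.24255731 0.12342403] [0.59205241 0.24373229 0.12355768] [0.58348919 0.18500955 0.11990957] [0.60181735 0.29489444 0.12609155]
-5.460213736120099 0.5924083972682231
1084 [0.60995863 0.20414872 0.1282757 ] [0.64440143 0.3368095  0.27694618]
0.6763615607046931 0.6288674547111778
```

```bash
python3 -m creep '{"claw":[3,3,3,3,3,3,3,0,0,0,0],"dp":[[-0.1,0.2,3],[-0.1,0.2,6],[-0.1,0.2,9],[-0.1,0.2,11],[-0.1,0.2,12],[-0.1,0.2,13.1],[-0.1,0.2,13.1],[-0.1,0.2,13.1],[-0.1,0.2,13.1],[-0.1,0.2,13.1],[-0.1,0.2,13.1]],"roll":[0,0,0,0,0,0,0,0,0,0,0]}' 40; python3 -c "
from h import *
go(.5924,.24,.118,95.3)"
```

```text
t: 3.4
tcp_pos: [0.5927, 0.2369, 0.1205]
tool_rot: [0.674, 0.739, 0.001, 0.001]
force: [0.4, -1.5, 1.8]
finger_gap: 0.097
dp cm [0.31 0.   0.25] roll -0.001 rows 1 1 | at [592.7 236.9 120.5] tx 95.23 M z [ 0.003  0.    -1.   ] F [ 0.4 -1.5  1.8] gap 0.097 t 3.4
```

```bash
python3 -m creep '{"claw":[0,0,0,0,0,0,0,0,0,0],"dp":[[0,-2,0],[0,-4,0],[0,-6.5,0],[0,-9,0],[0,-11.5,0],[0,-14,0],[0,-16,0],[0,-17.5,0],[0,-18.3,0],[0,-18.3,0]],"roll":[0,0,0,0,0,0,0,0,0,0]}'; python3 -m creep '{"claw":[0,0,0,0,0,0,0],"dp":[[0,-0.3,0],[0,-0.6,0],[0,-0.9,0],[0,-1.2,0],[0,-1.5,0],[0,-1.8,0],[0,-1.8,0]],"roll":[0,0,0,0,0,0,0]}'
```

```text
t: 4.4
tcp_pos: [0.4084, 0.2198, 0.1203]
tool_rot: [0.674, 0.739, -0.001, 0.0]
force: [-2.3, -4.2, 11.1]
finger_gap: 0.093
t: 5.1
tcp_pos: [0.4054, 0.2196, 0.1205]
tool_rot: [0.674, 0.739, 0.011, 0.009]
force: [22.1, -7.8, -14.2]
finger_gap: 0.103
```

```bash
python3 -m creep '{"claw":[0,0],"dp":[[0,1.0,0],[0,1.0,0]],"roll":[0,0]}'; python3 -m creep '{"claw":[3,3,3],"dp":[[0,0,0],[0,0,0],[0,0,0]],"roll":[0,0,0]}';  python3 -m creep '{"claw":[3,3,3,3,3],"dp":[[0,0,-2],[0,0,-5],[0,0,-9],[0,0,-13],[0,0,-13]],"roll":[0,0,0,0,0]}'; python3 -c "
from h import *
s=snap('top','t2.png');X=world(s);np.savez('/tmp/t2.npz',**s)
go(.5924,.24,.118,95.3)"
```

```text
t: 5.3
tcp_pos: [0.4056, 0.2196, 0.1204]
tool_rot: [0.674, 0.738, 0.003, 0.002]
force: [4.3, -4.9, 7.2]
finger_gap: 0.101
t: 5.6
tcp_pos: [0.4005, 0.2196, 0.1191]
tool_rot: [0.674, 0.739, -0.001, -0.001]
force: [0.5, 0.0, 0.4]
finger_gap: 0.352
t: 6.1
tcp_pos: [0.4038, 0.2207, 0.2538]
tool_rot: [0.674, 0.739, 0.004, 0.003]
force: [0.2, 0.6, 0.3]
finger_gap: 0.352
dp cm [ 0.22 19.03 13.46] roll -0.001 rows 5 1 | at [402.3 220.2 251.5] tx 95.25 M z [ 0.005  0.002 -1.   ] F [-0.7  0.4  0.2] gap 0.349 t 6.15
```

View pics/t2.png

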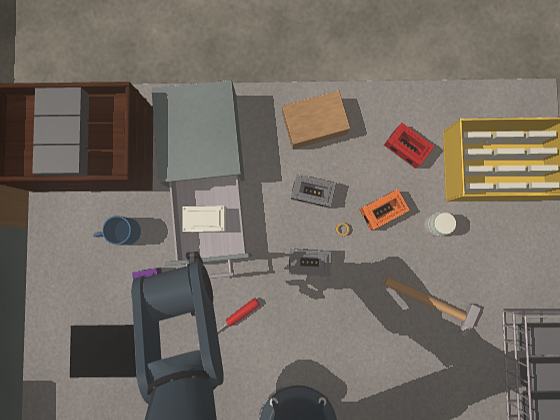

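```bash
python3 - <<'E'
from h import *
s=dict(np.load('/tmp/t2.npz'));X=world(s)
print('ledge',box_fit(s,X,(.45,.64,.14,.34),.085,.105))
print('panel',box_fit(s,X,(.45,.64,.14,.34),.095,.105))
P=X[200:236,170:238]; print(np.round(X[219,170:245:6]*1000).tolist())
go(.545,.235,.25,95.3)
E
```

```text
ledge (array([553.3, 242.9]), array([ 65.8, 110.5]), 89.4, 1084, np.float64(95.5))
panel (array([553. , 241.9]), array([ 65.1, 108.4]), 89.3, 590, np.float64(98.0))
[[559.0, 349.0, 3.0], [556.0, 323.0, 47.0], [552.0, 297.0, 95.0], [552.0, 280.0, 99.0], [552.0, 265.0, 99.0], [552.0, 250.0, 95.0], [551.0, 234.0, 96.0], [551.0, 218.0, 97.0], [551.0, 203.0, 99.0], [551.0, 188.0, 93.0], [556.0, 181.0, 8.0], [556.0, 164.0, 14.0], [554.0, 146.0, 37.0]]
dp cm [ 0.17 14.34  0.23] roll -0.001 rows 3 1 | at [402.3 220.2 251.5] tx 95.25 M z [ 0.005  0.002 -1.   ] F [-0.7  0.4  0.2] gap 0.349 t 6.15
```

```bash
python3 -m creep '{"claw":[8.3,8.3,8.3,8.3,8.3,8.3],"dp":[[0.3,4,0.2],[0.6,8,0.2],[0.9,12,0.2],[0.9,15,0.2],[0.9,15.2,0.2],[0.9,15.2,0.2]],"roll":[0.03,0.06,0.1,0.1,0.1,0.1]}'; python3 -c "
from h import *
s=snap('wrist','w2.png');X=world(s);np.savez('/tmp/w2.npz',**s)
go(.553,.243,.25,89.4)"
```

```text
t: 6.75
tcp_pos: [0.5508, 0.242, 0.2449]
tool_rot: [0.71, 0.704, -0.002, -0.001]
force: [-0.7, -0.8, -0.1]
finger_gap: 0.97
dp cm [ 0.1   0.3  -0.47] roll 0.002 rows 1 1 | at [549.9 242.  245.3] tx 89.49 M z [-0.005 -0.001 -1.   ] F [-0.5 -0.8 -0. ] gap 0.969 t 6.8
```

View pics/w2.png

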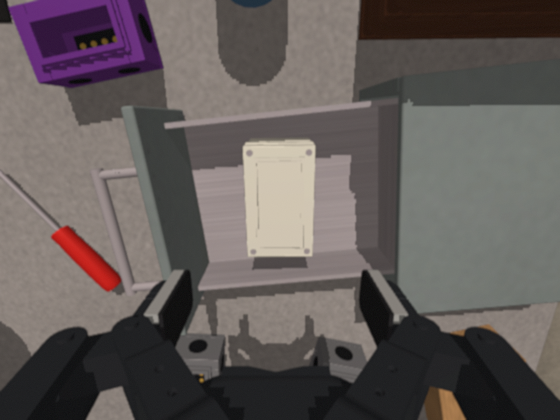

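```bash
python3 - <<'E'
from h import *
s=dict(np.load('/tmp/w2.npz'));X=world(s)
print('ledge',box_fit(s,X,(.45,.64,.14,.34),.085,.105))
print('panel',box_fit(s,X,(.45,.64,.14,.34),.0965,.105))
st=manip.sense()
print([ (u,v,np.round((X[v,u]-st['tcp_pos'])*1000).tolist()) for u,v in [(188,272),(186,280),(175,290),(165,300),(362,275),(366,280),(375,290),(385,300),(190,300),(363,300)]])
print(np.round(X[200,236:322:6,:]*1000).tolist())
im=cv2.cvtColor(s['image'],cv2.COLOR_RGB2HSV)
P=X[135:262,235:325].reshape(-1,3);P=P[(P[:,2]>.086)]
r=cv2.minAreaRect((P[:,:2]*1000).astype(np.float32));print(r)
m=(X[...,2]>.085)&(X[...,2]<.106);m[:,:230]=0;m[:,330:]=0;m[265:]=0
print(box_fit(s,np.where(m[...,None],X,np.nan),(.4,.7,.1,.4),.085,.106))
E
```

```text
ledge (array([522.8, 221.4]), array([139.4, 150.9]), -85.0, 8368, np.float64(96.6))
panel (array([515.9, 235.2]), array([ 95.4, 135.9]), 10.3, 4213, np.float64(99.1))
[(188, 272, [-40.0, 10.0, -2.0]), (186, 280, [-40.0, 8.0, 2.0]), (175, 290, [-41.0, 11.0, 15.0]), (165, 300, [-42.0, 12.0, 24.0]), (362, 275, [42.0, 7.0, -4.0]), (366, 280, [43.0, 7.0, 2.0]), (375, 290, [43.0, 10.0, 14.0]), (385, 300, [44.0, 11.0, 23.0]), (190, 300, [-40.0, -4.0, -0.0]), (363, 300, [42.0, -4.0, 2.0])]
[[501.0, 225.0, 14.0], [508.0, 225.0, 13.0], [524.0, 247.0, 94.0], [529.0, 246.0, 93.0], [536.0, 248.0, 99.0], [541.0, 248.0, 99.0], [547.0, 248.0, 99.0], [552.0, 248.0, 99.0], [558.0, 247.0, 98.0], [564.0, 248.0, 99.0], [569.0, 247.0, 98.0], [575.0, 247.0, 96.0], [581.0, 246.0, 93.0], [597.0, 224.0, 13.0], [604.0, 224.0, 12.0]]
((553.435546875, 241.94927978515625), (66.13951110839844, 110.27253723144531), 0.08523502200841904)
(array([553.4, 241.9]), array([ 66.1, 110.3]), -89.9, 7662, np.float64(96.8))
```

```bash
python3 -m creep '{"claw":[6.6,6.6,6.6,6.6],"dp":[[0.1,0.3,0],[0.1,0.3,0],[0.1,0.3,0],[0.1,0.3,0]],"roll":[0,0,0,0]}'; python3 - <<'E'
from h import *
s=snap('wrist','w3.png');X=world(s);np.savez('/tmp/w3.npz',**s)
go(.5534,.242,.25,89.9)
st=manip.sense()
D=(X-st['tcp_pos'])*1000
for a,b in ((150,250),(320,400)):
    Q=D[240:320,a:b].reshape(-1,3); Q=Q[(np.abs(Q[:,1])<13)&(Q[:,2]>-40)&(abs(Q[:,0])<48)]
    print(len(Q),np.percentile(Q[:,2],[0.5,1,2,5,10]),np.median(Q[:,0]))
s=dict(np.load('/tmp/w2.npz'));X=world(s);D=(X-np.array([.55,.242,.2453]))*1000
for a,b in ((150,250),(320,400)):
    Q=D[240:320,a:b].reshape(-1,3); Q=Q[(np.abs(Q[:,1])<13)&(Q[:,2]>-40)&(abs(Q[:,0])<48)]
    print(len(Q),np.percentile(Q[:,2],[0.5,1,2,5,10]),np.median(Q[:,0]))
E
```

```text
t: 7.2
tcp_pos: [0.5546, 0.2433, 0.2476]
tool_rot: [0.71, 0.704, 0.0, 0.0]
force: [0.3, -0.5, 0.4]
finger_gap: 0.77
dp cm [-0.13 -0.13 -0.24] roll -0.007 rows 1 1 | at [554.7 243.3 247.6] tx 89.49 M z [ 0.  0. -1.] F [ 0.1 -0.2 -0.1] gap 0.774 t 7.25
2147 [-10.22116483  -9.55882144  -8.37043504  -5.94357784  -3.02156112] -35.06448139438567
2210 [-10.30694265  -9.5227397   -8.38499177  -5.80779928  -2.93345877] 35.10073145385656
1657 [-5.41540802 -4.8573526  -4.02475795 -1.87364516 -0.04093066] -40.94193625301645
1543 [-5.95292975 -5.32546214 -4.7997684  -2.64997977 -0.47237592] 42.48899698306219
```

```bash
python3 -m creep '{"claw":[8.4,8.4,8.4,8.4,8.4,8.4,8.4,8.4],"dp":[[-0.1,-0.1,2],[-0.1,-0.1,5],[-0.1,-0.1,8],[-0.1,-0.1,11],[-0.1,-0.1,13],[-0.1,-0.1,13],[-0.1,-0.1,13],[-0.1,-0.1,13]],"roll":[-0.007,-0.007,-0.007,-0.007,-0.007,-0.007,-0.007,-0.007]}'; python3 -c "
from h import *
go(.5534,.242,.09,89.9)"
```

```text
t: 8.05
tcp_pos: [0.5551, 0.2426, 0.1188]
tool_rot: [0.708, 0.706, 0.001, 0.001]
force: [0.4, -0.5, 0.4]
finger_gap: 0.987
dp cm [-0.06 -0.17  2.88] roll -0.0 rows 1 1 | at [555.1 242.6 118.8] tx 89.89 M z [ 0.003  0.001 -1.   ] F [ 0.4 -0.5  0.4] gap 0.987 t 8.05
```

```bash
python3 -m creep '{"claw":[8.4,8.4,8.4,8.4,8.4],"dp":[[0,-0.1,1],[0,-0.1,2],[0,-0.1,2.8],[0,-0.1,2.8],[0,-0.1,2.8]],"roll":[0,0,0,0,0]}'; python3 -c "
from h import *
go(.5534,.242,.09,89.9)"
```

```text
t: 8.55
tcp_pos: [0.5527, 0.2422, 0.0888]
tool_rot: [0.708, 0.706, -0.0, -0.0]
force: [0.5, 0.8, 0.1]
finger_gap: 0.984
dp cm [-0.02  0.07 -0.12] roll -0.0 rows 1 1 | at [552.7 242.2  88.8] tx 89.88 M z [-0.001 -0.    -1.   ] F [0.5 0.8 0.1] gap 0.984 t 8.55
```

```bash
python3 -m creep '{"claw":[6,6,6,6,6,6],"dp":[[0,0,-0.1],[0,0,-0.1],[0,0,-0.1],[0,0,-0.1],[0,0,-0.1],[0,0,-0.1]],"roll":[0,0,0,0,0,0]}' 40;python3 -m creep '{"claw":[6,6,6,6,6,6,6,6],"dp":[[0,0,-0.5],[0,0,-1],[0,0,-1.5],[0,0,-2],[0,0,-4],[0,0,-7],[0,0,-9],[0,0,-9]],"roll":[0,0,0,0,0,0,0,0]}'; python3 -c "
from h import *
s=snap('wrist','w4.png');X=world(s);np.savez('/tmp/w4.npz',**s)
s=snap('scene','s4.png')
im=s['image'][200:420,180:420];cv2.imwrite('pics/s4c.png',cv2.resize(im[...,::-1],None,fx=2.5,fy=2.5))
go(.5534,.242,.09,89.9)"
```

```text
t: 9.15
tcp_pos: [0.5536, 0.2424, 0.091]
tool_rot: [0.708, 0.706, 0.001, 0.0]
force: [0.5, -0.2, 4.9]
finger_gap: 0.763
t: 9.95
tcp_pos: [0.555, 0.2428, 0.1836]
tool_rot: [0.708, 0.706, 0.003, 0.002]
force: [0.4, -0.0, -0.8]
finger_gap: 0.764
dp cm [-0.02  0.07  9.03] roll -0.0 rows 2 1 | at [552.7 242.2 180.3] tx 89.89 M z [ 0.  0. -1.] F [-0.2  0.1 -1.9] gap 0.763 t 10.05
```

View pics/w4.png

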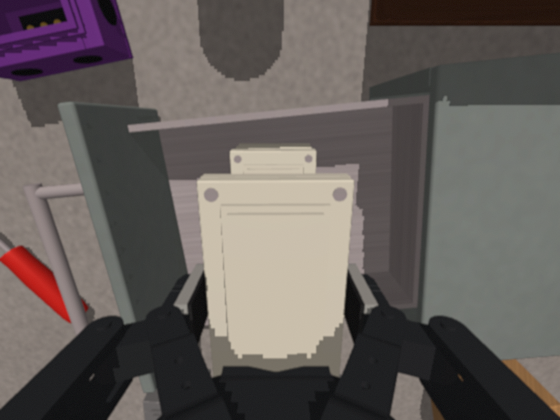

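View pics/s4c.png

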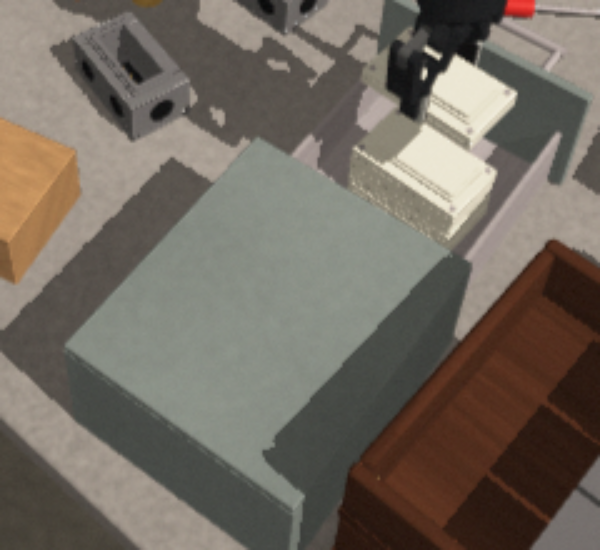

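```bash
python3 - <<'E'
from h import *
s=dict(np.load('/tmp/w4.npz'));X=world(s);T=np.array([.5527,.2422,.1803])
P=X[185:345,215:340].reshape(-1,3);P=P[P[:,2]>.15]
A=np.c_[P[:,:2]-T[:2],np.ones(len(P))];k=np.linalg.lstsq(A,P[:,2],rcond=None)[0];print('plane slopes',k,'resid',np.std(A@k-P[:,2]))
print([np.round((X[v,u]-T)*1000).tolist() for u,v in [(211,194),(341,194),(275,178),(275,240),(275,330)]])
# pile next
m=np.zeros(X.shape[:2],bool);m[120:172,215:330]=1
P=X[m];P=P[(P[:,2]>.07)&(P[:,2]<.09)];print(len(P),P[:,1].max(),P[:,0].min(),P[:,0].max())
P=X[170:345,190:365].reshape(-1,3);P=P[(P[:,2]>.15)&(P[:,2]<.2)&(P[:,1]>T[1]+.015)]
r=cv2.minAreaRect((P[:,:2]*1000).astype(np.float32));print(r,P[:,1].max()-T[1])
E
```

```text
plane slopes [-0.00525656 -0.02693665  0.19024872] resid 0.0025983044036431147
[[-25.0, 49.0, 5.0], [30.0, 49.0, 7.0], [2.0, 55.0, 2.0], [2.0, 30.0, 11.0], [2.0, -14.0, 13.0]]
1933 0.32031310601683455 0.5106922600434445 0.5866003483203867
((554.876708984375, 277.3656921386719), (66.19380187988281, 40.33818817138672), 0.04387149214744568) 0.05533832720491086
```

```bash
python3 - <<'E'
from h import *
s=snap('top','t5.png');X=world(s);np.savez('/tmp/t5.npz',**s)
for c in [(.629,-.048),(.435,-.036)]:
    print(box_fit(s,X,(c[0]-.08,c[0]+.08,c[1]-.085,c[1]+.085),.042,.065))
go(.629,-.048,.2,76)
E
```

```text
(array([628.3, -47.7]), array([ 66.9, 109.8]), 76.1, 698, np.float64(51.6))
(array([434.9, -36.1]), array([ 65.7, 110. ]), 86.9, 711, np.float64(51.5))
dp cm [-28.99   7.74  -2.06] roll 0.242 rows 7 2 | at [552.1 242.  179.4] tx 89.89 M z [-0.002 -0.    -1.   ] F [ 0.4 -0.5 -1.1] gap 0.76 t 10.1
```

View pics/t5.png

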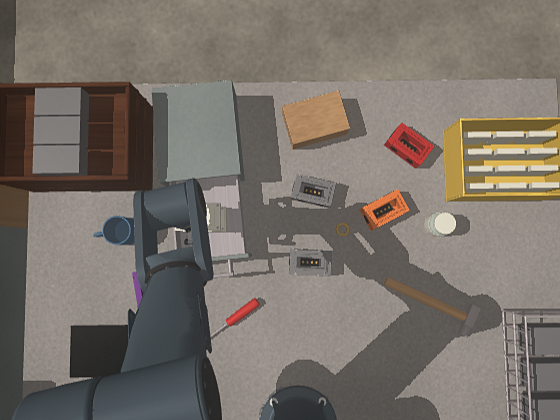

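```bash
python3 -m creep '{"claw":[6,6,6,6,6,6,6,6,6,6,6,6],"dp":[[-2,0,-2],[-6,0.5,-2],[-10,1,-2],[-14,2,-2],[-18,3,-2],[-22,3.5,-2],[-26,4,-2],[-30,4.5,-2],[-34,4.5,-2],[-38,4.5,-2],[-41.6,4.5,-2],[-41.6,4.5,-2]],"roll":[0.05,0.1,0.15,0.2,0.242,0.242,0.242,0.242,0.242,0.242,0.242,0.242]}'; python3 - <<'E'
from h import *
go(.629,-.048,.2,76)
s=snap('wrist','w6.png');X=world(s);np.savez('/tmp/w6.npz',**s)
for c in [(.629,-.048),(.435,-.036)]:
    print(box_fit(s,X,(c[0]-.08,c[0]+.08,c[1]-.085,c[1]+.085),.042,.065))
E
```

```text
t: 11.3
tcp_pos: [0.5967, -0.1788, 0.1984]
tool_rot: [0.79, 0.614, -0.001, 0.0]
force: [0.3, 0.3, -1.4]
finger_gap: 0.757
dp cm [13.47 -0.1  -0.18] roll -0.005 rows 3 1 | at [ 596.7 -178.8  198.4] tx 75.72 M z [-0.001 -0.001 -1.   ] F [ 0.3  0.3 -1.4] gap 0.757 t 11.3
(array([627.3, -60.1]), array([66.2, 86.4]), 76.4, 5927, np.float64(52.2))
(array([436. , -36.7]), array([ 67.6, 110.1]), 86.7, 8843, np.float64(51.8))
```

View pics/w6.png

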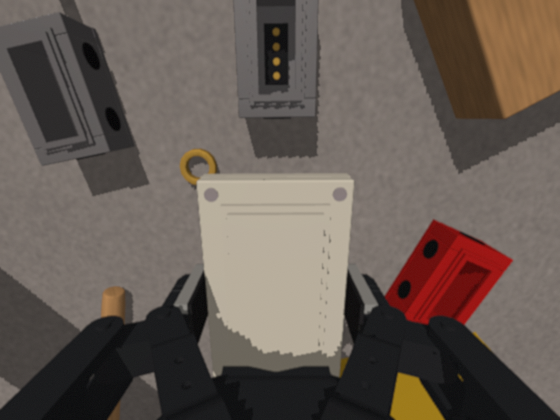

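```bash
python3 -m creep '{"claw":[6,6,6,6,6,6,6,6,6,6],"dp":[[3,0,0],[6,0,0],[9,0,0],[12,-0.1,0],[13.4,-0.1,2],[13.4,-0.1,5],[13.4,-0.1,8],[13.4,-0.1,10],[13.4,-0.1,10],[13.4,-0.1,10]],"roll":[-0.008,-0.008,-0.008,-0.008,-0.008,-0.008,-0.008,-0.008,-0.008,-0.008]}'; python3 - <<'E'
from h import *
go(.6293,-.0482,.068,76.2)
s=snap('scene','s7.png');X=world(s)
im=s['image'][130:290,160:360];cv2.imwrite('pics/s7c.png',cv2.resize(im[...,::-1],None,fx=3,fy=3))
go(.6293,-.0482,.068,76.2)
E
```

```text
t: 12.35
tcp_pos: [0.6278, -0.0424, 0.0995]
tool_rot: [0.785, 0.619, -0.001, -0.001]
force: [0.2, -0.7, -0.5]
finger_gap: 0.758
dp cm [-0.53  0.28  3.15] roll 0.006 rows 1 1 | at [627.8 -42.4  99.5] tx 76.54 M z [-0.002  0.001 -1.   ] F [ 0.2 -0.7 -0.5] gap 0.758 t 12.35
dp cm [-0.51  0.18  3.26] roll 0.006 rows 1 1 | at [628.8 -42.9 100.6] tx 76.52 M z [ 0.  0. -1.] F [ 0.1  0.3 -0.9] gap 0.763 t 12.4
```

View pics/s7c.png

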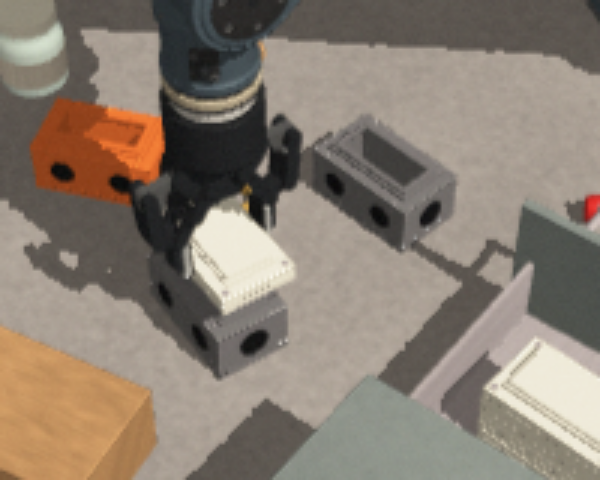

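```bash
python3 -m creep '{"claw":[6,6,6,6,6,6],"dp":[[-0.5,0.15,0.5],[-0.5,0.15,1],[-0.5,0.15,1.7],[-0.5,0.15,1.7],[-0.5,0.15,1.7],[-0.5,0.15,1.7]],"roll":[0.006,0.006,0.006,0.006,0.006,0.006]}'; python3 - <<'E'
from h import *
go(.6293,-.0482,.066,76.2)
s=snap('wrist','w8.png');X=world(s);go(.6293,-.0482,.066,76.2)
s=snap('scene');go(.6293,-.0482,.066,76.2)
E
```

```text
t: 13.0
tcp_pos: [0.629, -0.0488, 0.0834]
tool_rot: [0.787, 0.617, 0.0, 0.0]
force: [-0.1, -0.4, -1.3]
finger_gap: 0.76
dp cm [0.07 0.02 1.74] roll -0.001 rows 1 1 | at [629.  -48.8  83.4] tx 76.13 M z [ 0. -0. -1.] F [-0.1 -0.4 -1.3] gap 0.76 t 13.0
dp cm [0.06 0.01 1.75] roll -0.001 rows 1 1 | at [629.  -48.8  83.5] tx 76.14 M z [ 0. -0. -1.] F [-0.2  0.9 -0.9] gap 0.758 t 13.05
dp cm [0.06 0.01 1.75] roll -0.001 rows 1 1 | at [629.  -48.8  83.5] tx 76.13 M z [ 0. -0. -1.] F [ 0.3  0.1 -1.1] gap 0.758 t 13.1
```

View pics/w8.png

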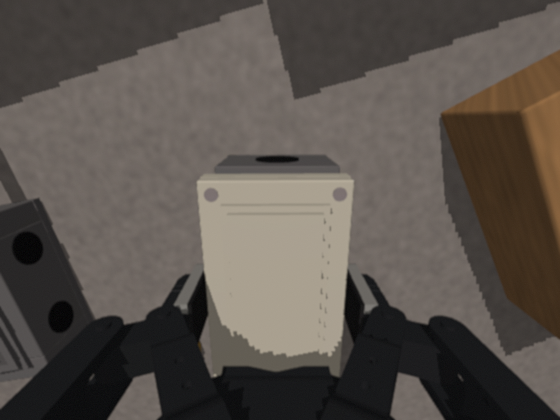

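```bash
python3 -m creep '{"claw":[6,6,6,6,6,6],"dp":[[0.05,0,0.4],[0.05,0,0.8],[0.05,0,1.2],[0.05,0,1.5],[0.05,0,1.7],[0.05,0,1.7]],"roll":[0,0,0,0,0,0]}';  python3 -m creep '{"claw":[6,6,6,6],"dp":[[0,0,0.1],[0,0,0.2],[0,0,0.3],[0,0,0.3]],"roll":[0,0,0,0]}'
```

```text
t: 13.7
tcp_pos: [0.6287, -0.0482, 0.0658]
tool_rot: [0.787, 0.617, -0.0, -0.0]
force: [-0.1, -0.4, -1.1]
finger_gap: 0.761
t: 14.1
tcp_pos: [0.6292, -0.0483, 0.065]
tool_rot: [0.787, 0.617, 0.0, 0.0]
force: [-2.2, 0.0, 7.0]
finger_gap: 0.758
```

```bash
python3 -m creep '{"claw":[8.4,8.4,8.4,8.4],"dp":[[0,0,0],[0,0,0],[0,0,0],[0,0,0]],"roll":[0,0,0,0]}';  python3 -m creep '{"claw":[8.4,8.4,8.4,8.4,8.4,8.4,8.4],"dp":[[0,0,-1],[0,0,-3],[0,0,-7],[-3,0,-11],[-8,0,-14],[-12,0,-14],[-12,0,-14]],"roll":[0,0,0,0,0,0,0]}'; python3 - <<'E'
from h import *
s=snap('wrist','w9.png');X=world(s)
print(box_fit(s,X,(.54,.72,-.14,.04),.055,.08))
print(box_fit(s,X,(.54,.72,-.14,.04),.068,.08))
for u,v in [(278,20),(278,60)]: print(X[v,u])
go(.5534,.242,.20,89.9)
E
```

```text
t: 14.5
tcp_pos: [0.629, -0.0483, 0.0631]
tool_rot: [0.787, 0.617, -0.0, -0.0]
force: [0.2, 0.2, 0.6]
finger_gap: 0.983
t: 15.2
tcp_pos: [0.6004, -0.1709, 0.2062]
tool_rot: [0.789, 0.614, 0.0, 0.003]
force: [-0.1, 0.0, 0.5]
finger_gap: 0.982
(array([627.1, -57.5]), array([66.3, 91.8]), 76.1, 10572, np.float64(72.4))
(array([626.9, -57.6]), array([65.5, 91. ]), 75.8, 7481, np.float64(73.0))
[ 0.63922782 -0.02851036  0.07326802]
[ 0.63272065 -0.05444514  0.07281131]
dp cm [ 38.61 -14.54   0.42] roll -0.245 rows 9 2 | at [ 600.1 -168.   205. ] tx 75.86 M z [ 0.003 -0.002 -1.   ] F [-0.1  0.3 -0. ] gap 0.987 t 15.25
```

View pics/w9.png

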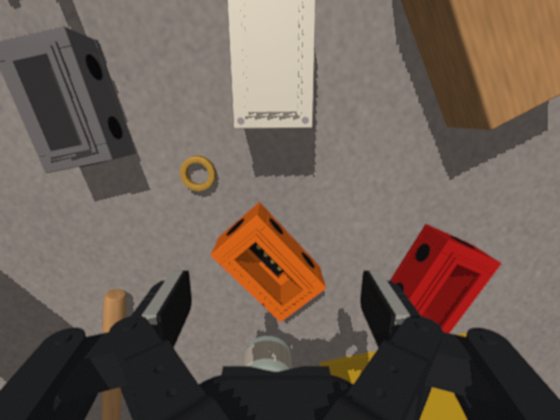

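```bash
python3 -m creep '{"claw":[8.4,8.4,8.4,8.4,8.4,8.4,8.4,8.4,8.4,8.4,8.4,8.4],"dp":[[3,-1.5,0],[7,-3,0],[11,-4.5,0],[15,-6,0],[19,-7.5,0],[23,-9,0],[27,-10.5,0],[31,-12,0],[35,-13.5,0],[38.6,-14.5,0],[38.6,-14.5,0],[38.6,-14.5,0]],"roll":[-0.05,-0.1,-0.15,-0.2,-0.245,-0.245,-0.245,-0.245,-0.245,-0.245,-0.245,-0.245]}'; python3 - <<'E'
from h import *
s=snap('wrist','w10.png');X=world(s);np.savez('/tmp/w10.npz',**s)
m=(X[...,2]>.07)&(X[...,2]<.09);m[:,:230]=0;m[:,330:]=0;m[265:]=0
print(box_fit(s,np.where(m[...,None],X,np.nan),(.49,.62,.17,.31),.07,.09))
go(.5534,.242,.075,89.9)
E
```

```text
t: 16.45
tcp_pos: [0.5508, 0.2463, 0.203]
tool_rot: [0.705, 0.709, -0.001, -0.0]
force: [-0.6, -0.8, 0.4]
finger_gap: 0.984
(array([553.8, 247. ]), array([ 66.1, 103.1]), -89.9, 8547, np.float64(81.8))
dp cm [-0.31  0.25 12.8 ] roll 0.006 rows 3 1 | at [551.1 245.2 203. ] tx 90.27 M z [-0.001 -0.001 -1.   ] F [ 0.4 -0.5  0.3] gap 0.981 t 16.5
```

View pics/w10.png

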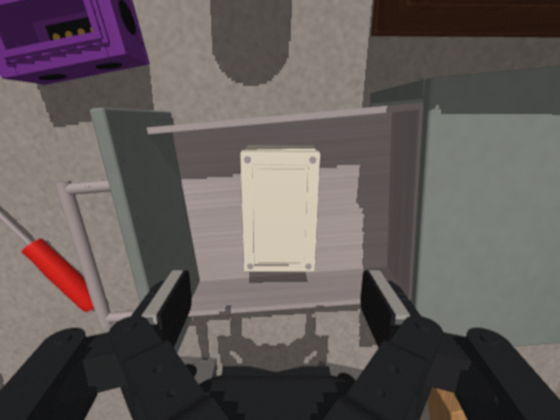

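```bash
python3 -m creep '{"claw":[8.4,8.4,8.4,8.4,8.4,8.4,8.4,8.4],"dp":[[-0.3,0.25,3],[-0.3,0.25,6],[-0.3,0.25,8],[-0.3,0.25,10],[-0.3,0.25,10.5],[-0.3,0.25,10.5],[-0.3,0.25,10.5],[-0.3,0.25,10.5]],"roll":[0.006,0.006,0.006,0.006,0.006,0.006,0.006,0.006]}'; python3 -c "
from h import *
go(.5536,.2422,.075,89.9)"
```

```text
t: 17.3
tcp_pos: [0.5553, 0.2417, 0.0996]
tool_rot: [0.708, 0.706, 0.001, 0.001]
force: [-0.3, 1.1, 0.0]
finger_gap: 0.983
dp cm [ 0.05 -0.18  2.46] roll -0.002 rows 1 1 | at [555.3 241.7  99.6] tx 89.8 M z [ 0.002  0.001 -1.   ] F [-0.3  1.1  0. ] gap 0.983 t 17.3
```

```bash
python3 -m creep '{"claw":[8.4,8.4,8.4,8.4,8.4],"dp":[[0,-0.1,1],[0,-0.1,2],[0,-0.1,2.4],[0,-0.1,2.4],[0,-0.1,2.4]],"roll":[0,0,0,0,0]}'; python3 -c "
from h import *
go(.5536,.2422,.075,89.9)"
```

```text
t: 17.8
tcp_pos: [0.5533, 0.2418, 0.074]
tool_rot: [0.708, 0.706, -0.0, -0.0]
force: [-0.4, 0.6, 0.1]
finger_gap: 0.98
dp cm [ 0.04  0.03 -0.1 ] roll -0.001 rows 1 1 | at [553.3 241.8  74. ] tx 89.83 M z [-0. -0. -1.] F [-0.4  0.6  0.1] gap 0.98 t 17.8
```

```bash
python3 -m creep '{"claw":[6,6,6,6,6,6],"dp":[[0,0,-0.1],[0,0,-0.1],[0,0,-0.1],[0,0,-0.1],[0,0,-0.1],[0,0,-0.1]],"roll":[0,0,0,0,0,0]}' 40;python3 -m creep '{"claw":[6,6,6,6,6,6,6,6,6],"dp":[[0,0,-0.5],[0,0,-1],[0,0,-1.5],[0,0,-2],[0,0,-4],[0,0,-7],[0,0,-10],[0,0,-12.5],[0,0,-12.5]],"roll":[0,0,0,0,0,0,0,0,0]}'; python3 -c "
from h import *
s=snap('wrist','w11.png');X=world(s);np.savez('/tmp/w11.npz',**s)
s=snap('top','t11.png');X=world(s)
for c in [(.629,-.048),(.435,-.036)]:
    print(box_fit(s,X,(c[0]-.08,c[0]+.08,c[1]-.085,c[1]+.085),.042,.08))
t=np.array([.4355,-.0364])-.13*np.array([np.cos(np.radians(86.8)),np.sin(np.radians(86.8))]);print(t)
go(t[0],t[1],.2,86.8)"
```

```text
t: 18.4
tcp_pos: [0.554, 0.2419, 0.076]
tool_rot: [0.708, 0.706, 0.001, 0.0]
force: [-0.4, 0.5, 5.3]
finger_gap: 0.765
t: 19.3
tcp_pos: [0.5558, 0.2424, 0.2045]
tool_rot: [0.708, 0.706, 0.004, 0.002]
force: [1.1, -0.7, -0.9]
finger_gap: 0.761
(array([628.2, -47.8]), array([ 66.6, 110.2]), 76.6, 1043, np.float64(69.2))
(array([434.8, -35.9]), array([ 66. , 111.2]), 86.9, 715, np.float64(51.4))
[ 0.4282432 -0.1661973]
dp cm [-4.083e+01 -1.238e+01  4.000e-02] roll 0.053 rows 9 1 | at [553.3 241.7 200.6] tx 89.83 M z [ 0.001  0.    -1.   ] F [-0.8  0.4 -0.5] gap 0.76 t 19.4
```

View pics/w11.png

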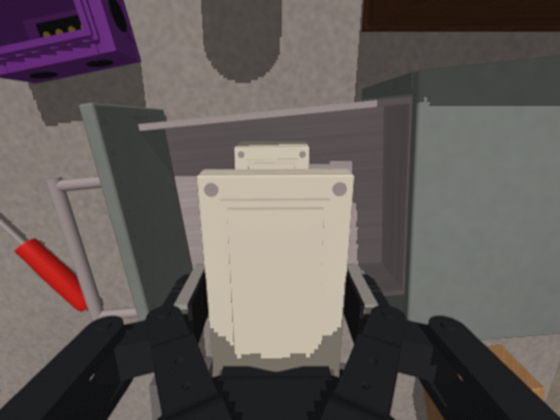

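View pics/t11.png

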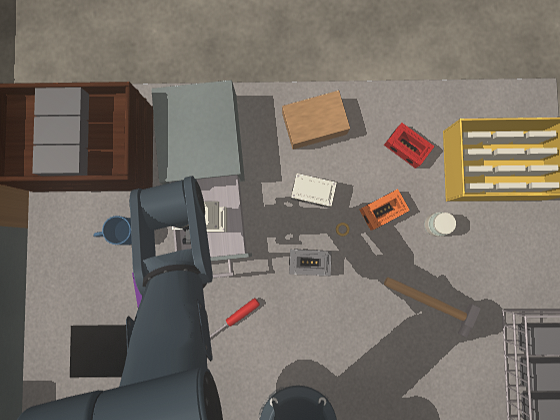

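```bash
python3 -c "
from h import *
go(.4354,-.0363,.1,86.8)"; python3 -m creep '{"claw":[6,6,6,6,6,6,6,6,6,6,6,6],"dp":[[-3,-1.3,0],[-7,-3,0],[-11,-4.5,0],[-15,-6.3,0],[-19,-8,0],[-23,-9.7,0],[-27,-11.4,0],[-27.8,-11.7,4],[-27.8,-11.7,8],[-27.8,-11.7,10],[-27.8,-11.7,10],[-27.8,-11.7,10]],"roll":[0.053,0.053,0.053,0.053,0.053,0.053,0.053,0.053,0.053,0.053,0.053,0.053]}'; python3 - <<'E'
from h import *
s=snap('wrist','w12.png')
go(.4354,-.0363,.0835,86.8)
E
```

```text
dp cm [-27.83 -11.71  10.05] roll 0.053 rows 7 1 | at [553.3 241.7 200.6] tx 89.83 M z [ 0.001  0.    -1.   ] F [-0.8  0.4 -0.5] gap 0.76 t 19.4
t: 20.6
tcp_pos: [0.4348, -0.0357, 0.0996]
tool_rot: [0.727, 0.687, -0.001, -0.001]
force: [-0.1, -0.8, -1.3]
finger_gap: 0.759
dp cm [-0.05 -0.02  1.68] roll 0.0 rows 1 1 | at [435.6 -35.8 100.3] tx 86.81 M z [-0.  0. -1.] F [ 0.2 -0.8 -0.4] gap 0.761 t 20.65
```

View pics/w12.png

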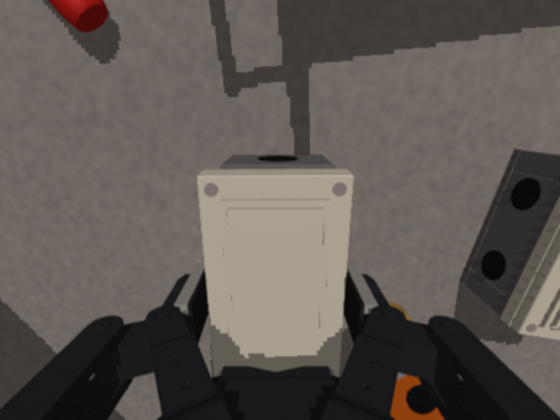

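Box end is centred under the cover (cols 222–336 vs cover 199–352). Lowering.

```bash
python3 -m creep '{"claw":[6,6,6,6,6,6,6,6,6],"dp":[[-0.05,0,0.6],[-0.05,0,1.2],[-0.05,0,1.8],[-0.05,0,2.2],[-0.05,0,2.6],[-0.05,0,3],[-0.05,0,3.3],[-0.05,0,3.4],[-0.05,0,3.4]],"roll":[0,0,0,0,0,0,0,0,0]}';  python3 -m creep '{"claw":[6,6,6,6],"dp":[[0,0,0.1],[0,0,0.2],[0,0,0.3],[0,0,0.3]],"roll":[0,0,0,0]}'
```

```text
t: 21.55
tcp_pos: [0.4355, -0.0364, 0.0662]
tool_rot: [0.727, 0.687, -0.0, -0.0]
force: [-0.1, 1.8, -0.9]
finger_gap: 0.759
t: 21.95
tcp_pos: [0.4356, -0.0364, 0.0659]
tool_rot: [0.727, 0.687, 0.0, 0.001]
force: [-2.8, 0.8, 28.0]
finger_gap: 0.762
```

```bash
python3 -m creep '{"claw":[8.4,8.4,8.4,8.4,8.4],"dp":[[0,0,-0.2],[0,0,-0.2],[0,0,-0.2],[0,0,-0.2],[0,0,-0.2]],"roll":[0,0,0,0,0]}';  python3 -m creep '{"claw":[8.4,8.4,8.4,8.4,8.4,8.4,8.4],"dp":[[0,0,-1],[0,0,-3],[0,0,-7],[-3,0,-11],[-8,0,-14],[-12,0,-14],[-12,0,-14]],"roll":[0,0,0,0,0,0,0]}'; python3 - <<'E'
from h import *
s=snap('wrist','w13.png');X=world(s);np.savez('/tmp/w13.npz',**s)
for c in [(.629,-.048),(.435,-.036)]:
    print(box_fit(s,X,(c[0]-.08,c[0]+.08,c[1]-.085,c[1]+.085),.055,.08))
s=snap('scene','s13.png');im=s['image'][130:290,160:400];cv2.imwrite('pics/s13c.png',cv2.resize(im[...,::-1],None,fx=3,fy=3))
go(.4056,.2196,.25,95.2)
E
```

```text
t: 22.45
tcp_pos: [0.4355, -0.0364, 0.065]
tool_rot: [0.727, 0.687, -0.0, -0.0]
force: [-0.3, -0.0, -0.5]
finger_gap: 0.982
t: 23.15
tcp_pos: [0.4309, -0.1623, 0.2078]
tool_rot: [0.729, 0.685, 0.0, 0.005]
force: [0.8, 0.6, -0.4]
finger_gap: 0.988
(array([627.1, -57. ]), array([67.9, 93.5]), 76.3, 11035, np.float64(72.0))
(array([435.2, -44.7]), array([66.2, 90.1]), 86.9, 10288, np.float64(72.3))
dp cm [37.45 -4.49 -4.41] roll -0.15 rows 8 1 | at [ 428.4 -156.9  205.8] tx 86.62 M z [ 0.  0. -1.] F [-0.4  0.8  0.5] gap 0.982 t 23.25
```

View pics/w13.png

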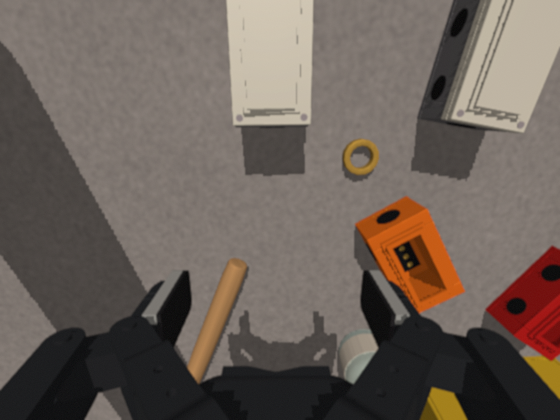

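View pics/s13c.png

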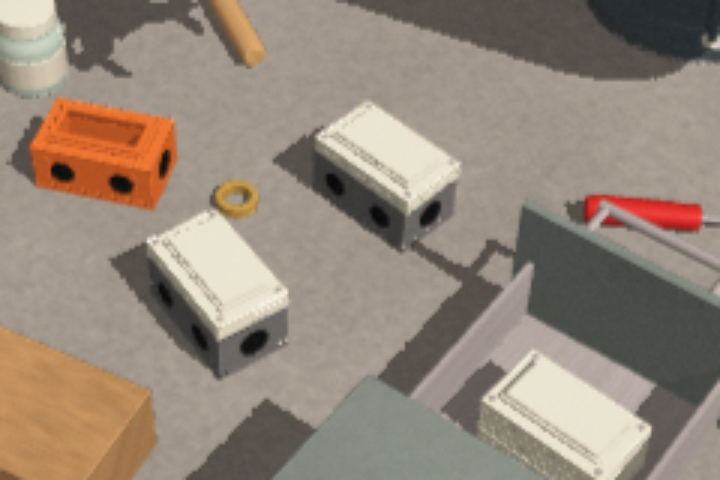

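```bash
python3 -m creep '{"claw":[3,3,3,3,3,3,3,3,3,3,3,3],"dp":[[4,-0.5,-4],[8,-1,-4],[12,-1.5,-4],[16,-2,-4],[20,-2.5,-4],[24,-3,-4],[28,-3.5,-4],[32,-4,-4],[36,-4.4,-4.4],[37.5,-4.5,-4.4],[37.5,-4.5,-4.4],[37.5,-4.5,-4.4]],"roll":[-0.05,-0.1,-0.15,-0.15,-0.15,-0.15,-0.15,-0.15,-0.15,-0.15,-0.15,-0.15]}'; python3 - <<'E'
from h import *
s=snap('wrist','w14.png');X=world(s)
P=X[130:300,255:300].reshape(-1,3);P=P[(P[:,2]>.112)&(P[:,2]<.128)&(P[:,0]<.43)]
k=np.polyfit(P[:,1],P[:,0],1);print(np.degrees(np.arctan(k[0])),np.polyval(k,.222),P[:,1].min(),P[:,1].max(),P[:,0].min(),P[:,0].max())
go(.4052,.223,.119,95.3)
E
```

```text
t: 24.45
tcp_pos: [0.4031, 0.2212, 0.2486]
tool_rot: [0.672, 0.741, -0.001, -0.001]
force: [-0.4, 0.1, -0.3]
finger_gap: 0.354
-5.692721170918766 0.40758124328171774 0.16222412749401377 0.28223873787088405 0.39566997837534806 0.4297910664365168
dp cm [ 0.23  0.22 12.98] roll 0.003 rows 3 1 | at [403.5 220.6 248.8] tx 95.46 M z [-0.002 -0.001 -1.   ] F [-1.1 -0.1 -1.1] gap 0.348 t 24.5
```

View pics/w14.png

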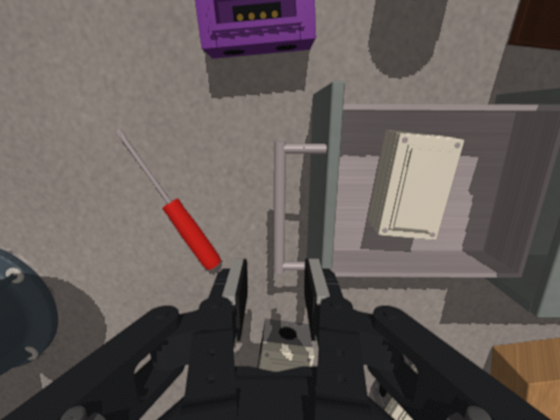

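```bash
python3 -m creep '{"claw":[3,3,3,3,3,3,3,0,0,0,0],"dp":[[0.1,0.25,3],[0.1,0.25,6],[0.1,0.25,9],[0.1,0.25,11],[0.1,0.25,12],[0.1,0.25,12.9],[0.1,0.25,12.9],[0.1,0.25,12.9],[0.1,0.25,12.9],[0.1,0.25,12.9],[0.1,0.25,12.9]],"roll":[0,0,0,0,0,0,0,0,0,0,0]}' 40; python3 -m creep '{"claw":[0,0,0,0,0,0,0,0,0,0,0,0],"dp":[[0,0.5,0],[0,1.5,0],[0,3,0],[0,4.5,0],[0,6,0],[0,7.5,0],[0,9,0],[0,10.5,0],[0,12,0],[0,13.5,0],[0,14.5,0],[0,15,0]],"roll":[0,0,0,0,0,0,0,0,0,0,0,0]}'; python3 -m creep '{"claw":[0,0,0,0,0,0,0],"dp":[[0,1,0],[0,2,0],[0,3,0],[0,3.6,0],[0,4,0],[0,4.2,0],[0,4.2,0]],"roll":[0,0,0,0,0,0,0]}'
```

```text
t: 25.6
tcp_pos: [0.4072, 0.2218, 0.121]
tool_rot: [0.673, 0.74, 0.0, 0.0]
force: [-1.8, -2.0, 4.4]
finger_gap: 0.101
t: 26.8
tcp_pos: [0.5577, 0.2358, 0.121]
tool_rot: [0.673, 0.74, 0.0, 0.001]
force: [-2.5, -2.5, 6.5]
finger_gap: 0.101
t: 27.5
tcp_pos: [0.5992, 0.2397, 0.121]
tool_rot: [0.673, 0.74, 0.0, 0.001]
force: [-0.5, -1.1, 4.8]
finger_gap: 0.102
```

```bash
python3 -m creep '{"claw":[0,0,0,0,0],"dp":[[0,0.3,0],[0,0.6,0],[0,0.9,0],[0,1.1,0],[0,1.1,0]],"roll":[0,0,0,0,0]}';  python3 -m creep '{"claw":[0,0,0,0,0],"dp":[[0,0.2,0],[0,0.4,0],[0,0.6,0],[0,0.8,0],[0,0.8,0]],"roll":[0,0,0,0,0]}'
```

```text
t: 28.0
tcp_pos: [0.6048, 0.2402, 0.121]
tool_rot: [0.673, 0.74, -0.004, -0.003]
force: [-10.5, -3.6, 12.9]
finger_gap: 0.101
t: 28.5
tcp_pos: [0.605, 0.2402, 0.1209]
tool_rot: [0.673, 0.74, -0.012, -0.009]
force: [-24.7, -5.7, 24.2]
finger_gap: 0.1
```

```bash
python3 -m creep '{"claw":[0,0],"dp":[[0,-1.0,0],[0,-1.0,0]],"roll":[0,0]}'; python3 -m creep '{"claw":[3,3,3],"dp":[[0,0,0],[0,-0.1,0],[0,-0.1,0]],"roll":[0,0,0]}';  python3 -m creep '{"claw":[3,3,3,3,3],"dp":[[0,0,-2],[0,0,-5],[0,0,-9],[0,0,-13],[0,0,-13]],"roll":[0,0,0,0,0]}'; python3 -m creep '{"claw":[3,3,3,3],"dp":[[-4,-4,0],[-8,-8,0],[-12,-10,0],[-12,-10,0]],"roll":[0,0,0,0]}'; python3 - <<'E'
from h import *
s=snap('wrist','w15.png');X=world(s)
P=X[20:330,:].reshape(-1,3);P=P[(P[:,2]>.112)&(P[:,2]<.128)&(P[:,0]<.615)&(P[:,0]>.57)]
if len(P):
  k=np.polyfit(P[:,1],P[:,0],1);print(np.degrees(np.arctan(k[0])),np.polyval(k,.24),P[:,0].min(),P[:,0].max())
s=snap('scene','s15.png')
s=snap('top','t15.png');X=world(s)
for c in [(.629,-.048),(.435,-.036)]:
    print(box_fit(s,X,(c[0]-.08,c[0]+.08,c[1]-.085,c[1]+.085),.042,.08))
go(.4,.2,.119,95.3)
E
```

```text
t: 28.7
tcp_pos: [0.6047, 0.2402, 0.121]
tool_rot: [0.673, 0.74, -0.002, -0.001]
force: [-6.8, -3.8, 10.2]
finger_gap: 0.101
t: 29.0
tcp_pos: [0.6069, 0.241, 0.12]
tool_rot: [0.673, 0.74, 0.0, 0.0]
force: [-0.5, -0.4, 0.6]
finger_gap: 0.352
t: 29.5
tcp_pos: [0.6107, 0.2419, 0.257]
tool_rot: [0.673, 0.74, 0.006, 0.004]
force: [-0.5, -0.7, 0.8]
finger_gap: 0.35
t: 29.9
tcp_pos: [0.515, 0.1088, 0.2495]
tool_rot: [0.674, 0.738, -0.002, -0.001]
force: [0.7, 0.4, -0.2]
finger_gap: 0.352
-5.457509113004339 0.6032828581824077 0.5974406660198398 0.6149413468333307
(array([628.1, -48. ]), array([ 66.9, 110.1]), 76.6, 1039, np.float64(69.1))
(array([434.8, -35.2]), array([ 66.1, 112.2]), 87.2, 1061, np.float64(69.1))
dp cm [  9.87 -11.05  13.12] roll -0.0 rows 4 1 | at [519.  111.8 250.3] tx 95.3 M z [ 0.001  0.001 -1.   ] F [ 0.7 -0.1  0.4] gap 0.351 t 30.05
```

View pics/w15.png

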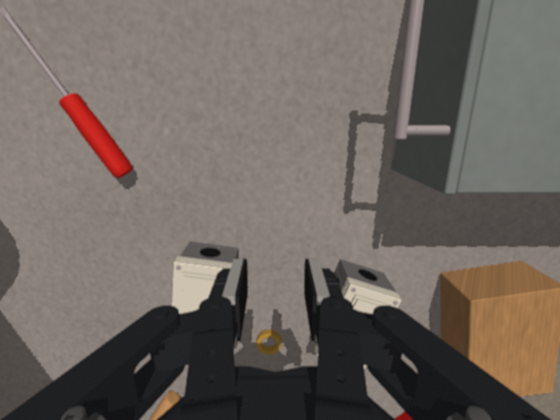

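View pics/t15.png

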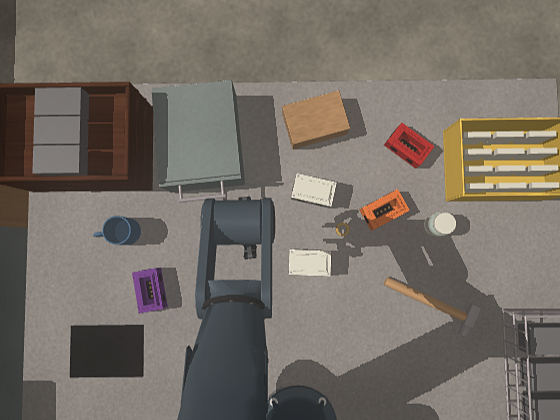

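View pics/s15.png

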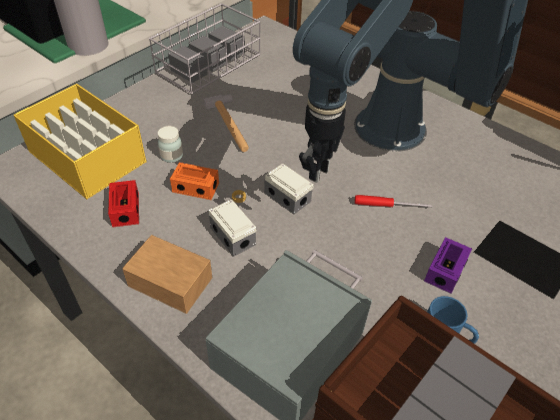

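```bash
python3 -c "
from h import *
workorder.sign_off(); print(manip.sense()['t'])"
```

```text
the job is handed in; nothing more can be done
the job is handed in; nothing more can be done
```

The job is done and handed in at about 30 s. The drawer went out to its stop, I took two covers one at a time off the top of the pile, and I put one on each of the two grey boxes. The other three covers stayed nested in the drawer. I then pushed the drawer shut by its handle and moved the arm clear.

- **Boxes present:** only two grey junction boxes were visible. The orange, red and purple look-alikes were left alone.
- **Covers:** both panels measured 72–73 mm high, against 72 mm expected for fully down. Cover angles matched the boxes to about 0.5°.
- **Box positions:** in the last top picture both boxes stood within about 1 mm of where they started, and I saw no sign of one being knocked.
- **Drawer:** it stopped firmly at about 22 N going out and about 25 N going in. The handle ended about 11–13 mm further in than at the start, and no gap showed at the front.
- **Jar, mug and nut:** all three look unmoved in the last pictures, though I did not measure them.
- **Disagreements and gaps:** the wrist and top cameras differed by 1–2 mm on box positions, which is within calibration. After shutting the drawer I could not see the three covers inside; they lay flat in the last look before that.

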